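# Stand the loupe on the etched plate

### The job

Pick up the printer's loupe (the small upright black magnifier) and stand it upright on the copper plate that bears the round motif, centred over that motif, then let go. Be gentle: its thin barrel cracks if gripped with 20 N and the plate's soft coating bruises if pressed with 25 N, so stay below both, and set the loupe down rather than letting it drop. Do not touch the plate with the square motif.

Things in the scene. Friction and masses are not known exactly. Their poses are not given: they have to be found in the camera images.
- loupe_center (a point): Loose upright loupe, about 90 g: straight round barrel 48 mm across (black, clear window low down, lens on top) on a foot 54 mm across, 5 mm high; 62 mm high in all; starts upright on the table. Point on its axis, 31 mm above its underside; z up. A grip of 5 to 12 N holds it; 20 N cracks it. Ink tin (60 mm across, 36 high) and tape roll (68 across, 24 high) about 0.1 m off.
- plate_round: Copper plate with the round motif, on a card backing fixed to the table: card 124 x 98 x 5 mm, copper 114 x 88 x 2 mm on top, so its flat upper face is 7 mm above the table. Origin: centre of its underside, on the table; x along the long side, z up. Its coating bruises if pressed with 25 N.
- round_motif (a point): Centre of the round motif (a dark ring 40 mm across with a dot in it) on the flat upper face of plate_round, 22 mm from the plate's centre along its x axis, 7 mm above the table.
- plate_square: The other copper plate, same size and make (7 mm high, fixed), with a square motif (a dark 38 mm frame with a small square in it) in place of the round one. Origin: centre of its underside; x along the long side. It must not be touched.

How it is judged:
By the outcome, as a careful person would: the job done as asked, in the order asked, and still so for the second after the job is handed in, with the robot touching nothing.
It also fails if it takes over 40 s, if anything falls off the work surface, if the arm or the gripper's body presses on something with over 40 N, if the wrist force passes 120 N, or if a joint passes its speed limit or range.

### The arm

A 6-joint arm with a two-finger parallel gripper is mounted at the origin on the work surface. World frame = base frame: x ahead of the robot, y to its left, z up, the work surface at z = 0. Lengths are in m, angles in rad, forces in N, time in s.
With the tool pointing down it reaches from about 0.275 to 0.75 m from the base axis. Payload 10.2 kg.
Tool frame: the origin (TCP) lies midway between the tips of the shut fingers; the grasp point (between the pads) lies 19 mm behind it; z points along the fingers, y is the direction in which the jaws open and shut (so a half turn about z gives the same grasp; the last joint's range is limited). The gripper opens to 88 mm and grips with 3 to 60 N. Pads are 18 mm wide; open, the fingers measure 123 mm over their backs; the gripper's body (75 mm by 187 mm) begins 45 mm behind the grasp point.
Start: joints at [1.036, 0.313, 1.498, -0, 1.331, -0.223], TCP at [0.161, 0.5, 0.239] pointing down, gripper open.
Joint ranges: [-2.94, 2.94], [-0.97, 2.17], [0.19, 2.56], [-1.23, 4.37], [0.02, 3.11], [-2.88, 2.88]. Speed limits (rad/s): [2.39, 2.39, 3.01, 3.14, 3.14, 3.14].

### API

Orientations are given as a unit quaternion [x, y, z, w].
In Python, from bench import manip gives the robot as it stands. The module is installed in compiled form; this text tells all that it offers.
- The arm moves only by the tool send_rows, never from a script. Its argument "steps" is one flat list of numbers, 7 for each row, row after row: the shift along the tool's x, y, z in mm, then the turn, a rotation vector about the tool's x, y, z in degrees, then the opening in per cent of the stroke, from 0 (shut) to 100 (fully open). A call has 1 to 10 rows; each row shifts and turns the commanded pose from where the row before left it, along the tool's axes as they then stand; what a row does not reach is not made up. A row lasts 1/12 s, in which the tool goes at most 41.7 mm and 7.16 degrees, less where a joint would pass 70% of its speed; a pose out of reach is approached as far as the arm can. A call is refused whole if a number of a shift passes 41.7 or a number of a turn 7.16, either way. A call with a gripper value outside its range is refused whole. The fingers move at their own pace and stop on an object; the grip force is fixed at half the most. Time passes only in rows, so rows that do not move let the fingers close. It gives the time, the measured TCP pose, the force and the opening at its end, in the units of the state.
- manip.state(): the state, without advancing time (a new reading comes with each control period).
- manip.camera(name): name is "side" or "top" or "wrist"; returns a dict with "img" (400x640x3 uint8, blue, green, red), "z_map" (400x640 float32, m along the optical axis (not along the pixel's ray), 0 where there is no reading), "intrinsics" (3x3 intrinsics, pixels), "R" (3x3) and "t" (3): a world point X has camera coordinates R X + t; the wrist camera has in their place "hand_eye" (4x4, takes a point from camera to tool coordinates, whose origin is the TCP and whose axes are the flange's). Camera axes: x right, y down, z forward; pixel columns grow to the right and rows downward; lengths in m; the calibration is good to about 2 mm. A picture is of the moment at which its call begins: read the wrist's pose just before it.
- manip.finish_job(): hands the job in, once; it reports no verdict.
The state is a dict: "time": time; "joint_pos": joint angles; "joint_vel": joint speeds; "joint_torque": joint torques, N m; "tool_pos": TCP position; "ee_rot": TCP orientation; "force": force on the tool from outside, world axes, zero at the start; "torque": the same for the moment, N m; "gripper_width": finger opening in m.
Only numpy, scipy, OpenCV 4.12 (cv2) and the standard library are available. Lean on these libraries where they do the work, as an engineer would, in place of code of your own. Each camera call takes 0.05 s, during which the arm holds its last target.

## Working session

There is one attempt and no reset: what is moved stays moved. The work goes in short steps, Python scripts to look and compute and a tool call to move; the robot and the scene stay as the last step left them, time stands still between calls to the robot, and variables do not carry over. Pictures are saved under pics/ and viewed, and the job is handed in when it is done.

Besides the shell and the picture viewer there is one more tool, called after "Request:" by a JSON object that holds its "op" and its "data". send_rows: Moves the arm, as the interface text tells. Its arguments: {"type":"object","properties":{"steps":{"type":"array"}},"required":["steps"]}

```bash
mkdir -p pics; ls; python3 - <<'E'
from bench import manip
import cv2
print(manip.state())
for n in("side","top","wrist"):
    c=manip.camera(n); cv2.imwrite(f"pics/{n}0.png",c["img"])
    print(n,c["intrinsics"],c.get("R"),c.get("t"),c.get("hand_eye"))
E
```

```text
pics
{'time': 0.0, 'joint_pos': array([ 1.03559071e+00,  3.13431288e-01,  1.49841712e+00, -1.59508606e-06,
        1.33098936e+00, -2.23400477e-01]), 'joint_vel': array([-1.92632886e-03, -3.09568920e-04, -2.18175883e-03,  1.38075024e-03,
        2.17602112e-04,  8.17144436e-05]), 'joint_torque': array([-3.90690786e-05, -4.02212548e+01, -2.52270341e+01,  6.94222120e-02,
        3.52354464e-02, -7.35233220e-05]), 'tool_pos': array([0.16094557, 0.49947101, 0.23817816]), 'ee_rot': array([ 1.55271570e-01,  9.87871627e-01, -5.78592046e-04, -2.29795701e-04]), 'force': array([ 0.61979838,  0.11577553, -0.43059199]), 'torque': array([-0.01202285,  0.02745024, -0.02453061]), 'gripper_width': 0.08789228779190683}
side [[406.63778211   0.         320.82427455]
 [  0.         406.63778211 198.49793314]
 [  0.           0.           1.        ]] [[-0.96020412 -0.27903742  0.01208962]
 [-0.22282458  0.73923388 -0.63551749]
 [ 0.16839611 -0.61292038 -0.77199181]] [0.5239264  0.16835765 0.9631302 ] None
top [[407.52185451   0.         322.99576274]
 [  0.         407.52185451 199.7774755 ]
 [  0.           0.           1.        ]] [[-0.02338036 -0.99949984 -0.021294  ]
 [-0.99887768  0.02423282 -0.04069577]
 [ 0.04119142  0.02031862 -0.99894465]] [0.01917448 0.5200732  0.94809479] None
wrist [[298.38714516   0.         320.97276534]
 [  0.         298.38714516 204.88248726]
 [  0.           0.           1.        ]] None None [[-1.28162849e-03 -9.53181350e-01 -3.02396547e-01  7.77110084e-02]
 [ 9.99998844e-01 -1.46911806e-03  3.92560453e-04  2.24697524e-04]
 [-8.18437530e-04 -3.02395694e-01  9.53182131e-01 -1.45825406e-01]
 [ 0.00000000e+00  0.00000000e+00  0.00000000e+00  1.00000000e+00]]
```

View pics/top0.png

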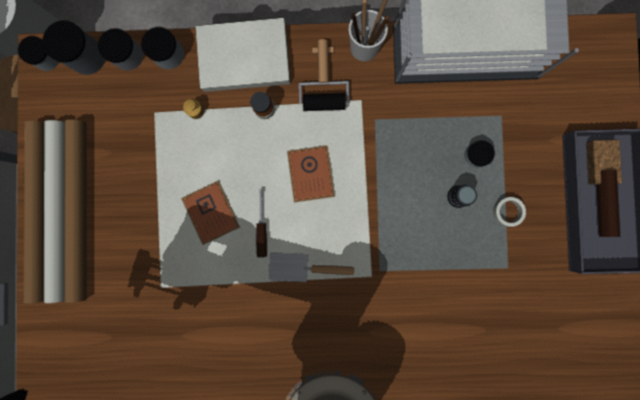

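View pics/side0.png

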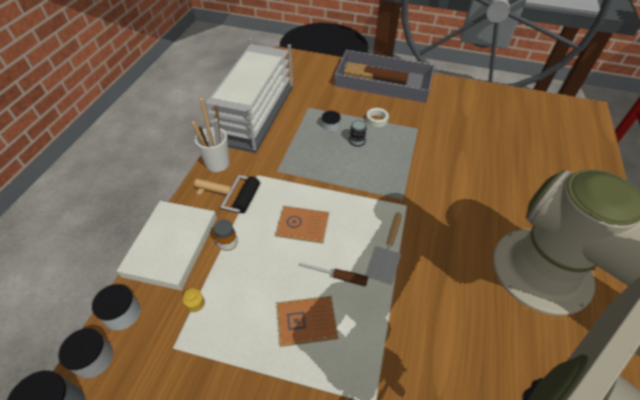

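View pics/wrist0.png

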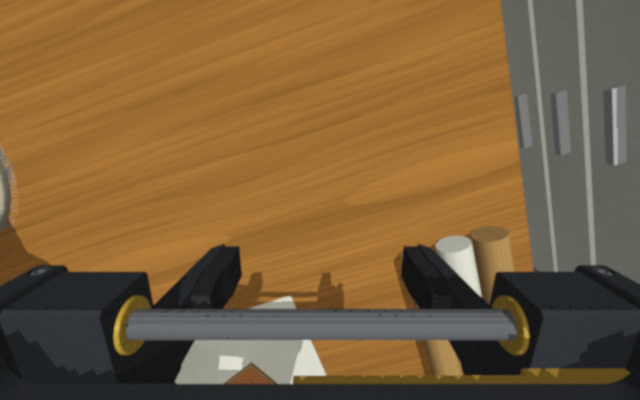

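```bash
cat > h.py <<'E'
import numpy as np,cv2
from bench import manip
from scipy.spatial.transform import Rotation as Rn
def cam(n):
    st=manip.state(); c=manip.camera(n)
    if n=="wrist":
        T=np.eye(4);T[:3,:3]=Rn.from_quat(st["ee_rot"]).as_matrix();T[:3,3]=st["tool_pos"]
        M=np.linalg.inv(T@c["hand_eye"]); c["R"],c["t"]=M[:3,:3],M[:3,3]
    return c
def ray(c,u,v,z):
    d=c["R"].T@np.linalg.solve(c["intrinsics"],[u,v,1.]); o=-c["R"].T@c["t"]
    return o+d*(z-o[2])/d[2]
def proj(c,X):
    p=c["intrinsics"]@(c["R"]@np.array(X)+c["t"]); return p[:2]/p[2]
def cloud(c):
    z=c["z_map"];v,u=np.mgrid[:400,:640]
    P=np.stack([u,v,np.ones_like(u)],-1)@np.linalg.inv(c["intrinsics"]).T*z[...,None]
    return (P-c["t"])@c["R"]
E
python3 - <<'E'
from h import *
for n,(a,b,w,h) in dict(top=(420,120,120,110),side=(300,90,110,80)).items():
    c=cam(n); cv2.imwrite(f"pics/{n}_l.png",cv2.resize(c["img"][b:b+h,a:a+w],None,fx=5,fy=5,interpolation=2))
    P=cloud(c)[b:b+h,a:a+w]
    m=(P[...,2]>.010)&(P[...,2]<.09)
    k,l,s,ce=cv2.connectedComponentsWithStats(m.astype(np.uint8))
    for i in range(1,k):
        if s[i,4]>30:
            q=P[l==i]; print(n,s[i],ce[i]+[a,b],q.min(0).round(4),q.max(0).round(4))
c=cam("top");cv2.imwrite("pics/top_p.png",cv2.resize(c["img"][130:250,170:350],None,fx=4,fy=4,interpolation=2))
E
```

```text
top [ 45  20  30  27 623] [479.16051364 153.26645265] [ 0.5893 -0.3873  0.0102] [ 0.6476 -0.3257  0.0416]
top [ 28  64  29  22 483] [462.57349896 195.00414079] [ 0.4991 -0.3336  0.0101] [ 0.5467 -0.2859  0.0684]
top [ 73  77  32  29 400] [509.21  210.995] [ 0.4514 -0.4544  0.0101] [ 0.5166 -0.3882  0.0289]
side [ 71   0  39   7 162] [395.32098765  92.08024691] [ 0.4007 -0.5676  0.01  ] [ 0.53   -0.5528  0.0389]
side [ 66  18  22  17 220] [376.72272727 116.17727273] [ 0.4506 -0.4557  0.01  ] [ 0.5179 -0.384   0.0271]
side [ 21  20  20  19 303] [330.28712871 119.17161716] [ 0.5889 -0.3854  0.0102] [ 0.6482 -0.3225  0.0397]
side [ 49  30  18  24 335] [357.40298507 131.30447761] [ 0.4981 -0.335   0.0102] [ 0.546  -0.2833  0.0652]
```

View pics/top_l.png

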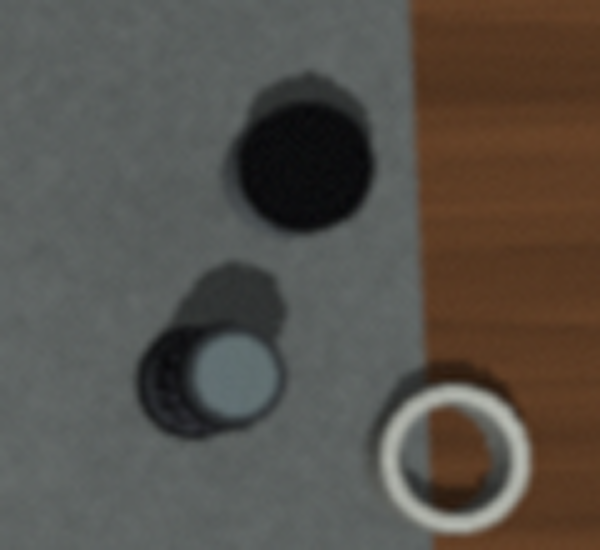

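View pics/side_l.png

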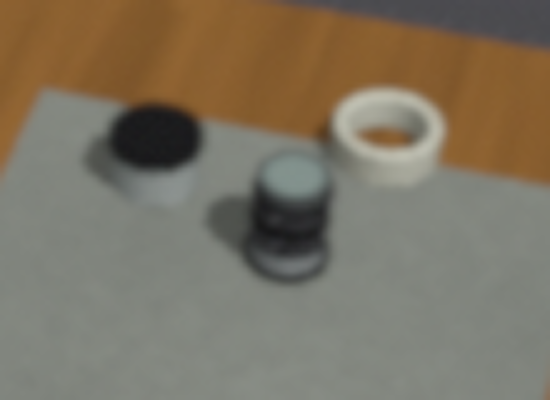

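View pics/top_p.png

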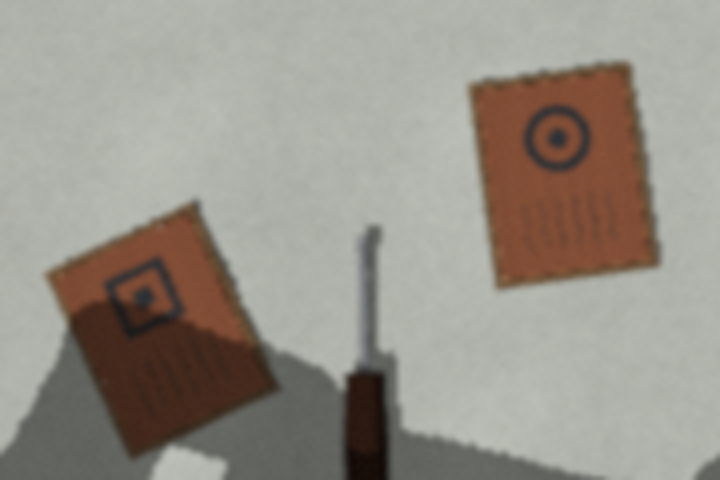

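```bash
python3 - <<'E'
from h import *
for n in("top","side"):
    c=cam(n);P=cloud(c);im=c["img"].astype(int)
    if n=="top": w=(slice(180,215),slice(445,485)); p=(slice(140,210),slice(280,345))
    else: w=(slice(115,150),slice(345,375)); p=(slice(200,250),slice(270,335))
    # lens: z near top
    m=np.zeros((400,640),bool); m[w]=(P[w][...,2]>.052)
    hsv=cv2.cvtColor(c["img"],cv2.COLOR_BGR2HSV)
    Y=np.argwhere(m&(im.sum(2)>230)); v,u=(Y.min(0)+Y.max(0))/2; v2,u2=Y.mean(0)
    print(n,"lens",len(Y),u,v,ray(c,u,v,.062),u2,v2,ray(c,u2,v2,.062), "cloud med",np.median(P[m][:,2]),P[m][:,:2].mean(0))
    m=np.zeros((400,640),bool); m[p]=True
    cop=m&(im[...,2]>im[...,0]*1.5)&(im[...,2]>70)
    cop=cv2.morphologyEx(cop.astype(np.uint8),cv2.MORPH_CLOSE,np.ones((9,9)))
    cs,_=cv2.findContours(cop,0,1); q=max(cs,key=cv2.contourArea);print("rect",r:=cv2.minAreaRect(q))
    pc=np.array([ray(c,*x,.007)[:2] for x in cv2.boxPoints(r)]);print(pc.round(4),pc.mean(0))
    ins=np.zeros((400,640),np.uint8);cv2.drawContours(ins,[q],-1,1,-1);ins=cv2.erode(ins,np.ones((7,7)))>0
    d=ins&(im[...,2]<im[...,0]*1.8)&(im[...,2]<110)
    k,l,s,ce=cv2.connectedComponentsWithStats(d.astype(np.uint8))
    for i in range(1,k):
        if s[i,4]>3:print(s[i],ce[i],ray(c,s[i,0]+s[i,2]/2-.5,s[i,1]+s[i,3]/2-.5,.007),ray(c,*ce[i],.007))
E
```

```text
top lens 218 470.5 197.0 [ 0.51650399 -0.32047534  0.062     ] 466.89449541284404 194.6697247706422 [ 0.52185334 -0.3127589   0.062     ] cloud med 0.06318740829766245 [ 0.52138405 -0.30455088]
rect ((310.4100036621094, 173.37001037597656), (50.62884521484375, 40.022239685058594), 81.8698959350586)
[[ 0.6384  0.0897]
 [ 0.6493 -0.0048]
 [ 0.5298 -0.0189]
 [ 0.5187  0.0751]] [0.58404294 0.03527612]
[301 156  17  17 117] [309.03418803 164.02564103] [0.60627378 0.03807463 0.007     ] [0.60621057 0.03799481 0.007     ]
[307 162   5   5  21] [309. 164.] [0.60627378 0.03807463 0.007     ] [0.60627378 0.03807463 0.007     ]
side lens 127 359.5 125.5 [ 0.51783286 -0.30757632  0.062     ] 358.12598425196853 124.7244094488189 [ 0.5224601  -0.30977668  0.062     ] cloud med 0.06128528034870426 [ 0.51793936 -0.27879613]
rect ((301.66998291015625, 223.8099822998047), (48.507530212402344, 30.547012329101562), 8.130102157592773)
[[ 6.354e-01  9.380e-02]
 [ 6.577e-01  6.000e-04]
 [ 5.308e-01 -1.390e-02]
 [ 5.159e-01  7.910e-02]] [0.58494906 0.03989006]
```

Request:
{"op": "send_rows", "data": {"steps": [-12,-14,0,0,0,0,80,-25,-27,0,0,0,0,80,-25,-27,0,0,0,0,80,-25,-27,0,0,0,0,80,-25,-27,0,0,0,0,80,-25,-27,0,0,0,0,80,-25,-27,0,0,0,0,80,-25,-27,0,0,0,0,80,-25,-27,0,0,0,0,80,-25,-27,0,0,0,0,80]}}

```text
time: 1.23
tool_pos: [0.3081, 0.1807, 0.239]
ee_rot: [0.155, 0.988, 0.0, 0.0]
force: [0.8, 0.1, -0.4]
gripper_width: 0.0708
```

Request:
{"op": "send_rows", "data": {"steps": [-25,-28,0,0,0,0,80,-25,-28,0,0,0,0,80,-25,-28,0,0,0,0,80,-25,-28,0,0,0,0,80,-25,-28,0,0,0,0,80,-25,-28,0,0,0,0,80,-25,-28,0,0,0,0,80,-25,-28,0,0,0,0,80,-25,-28,0,0,0,0,80,-25,-28,0,0,0,0,80]}}

```text
time: 2.07
tool_pos: [0.4602, -0.1628, 0.2387]
ee_rot: [0.155, 0.988, -0.0, 0.0]
force: [0.1, 0.8, 0.5]
gripper_width: 0.0709
```

Request:
{"op": "send_rows", "data": {"steps": [-26,-30,0,0,0,0,70,-26,-30,0,0,0,0,70,-26,-31,0,0,0,0,70,-26,-31,0,0,0,0,70,0,0,0,0,0,7,70,0,0,0,0,0,7,70,0,0,0,0,0,7,70,0,0,0,0,0,7,70,0,0,0,0,0,7,70,0,0,0,0,0,7,70]}}

```text
time: 2.9
tool_pos: [0.5214, -0.3089, 0.2386]
ee_rot: [0.502, 0.865, 0.0, -0.0]
force: [-0.7, -0.7, -0.3]
gripper_width: 0.0614
```

```bash
python3 - <<'E'
from h import *
s=manip.state();print({k:s[k] for k in("tool_pos","ee_rot","gripper_width","joint_pos")})
print(Rn.from_quat(s["ee_rot"]).as_matrix().round(3))
c=cam("wrist");cv2.imwrite("pics/w1.png",c["img"]);print(proj(c,[.522,-.311,.062]))
print(manip.state()["gripper_width"])
E
```

```text
{'tool_pos': array([ 0.52139724, -0.30886746,  0.2385871 ]), 'ee_rot': array([ 5.01621337e-01,  8.65087292e-01,  2.30184100e-05, -1.06577229e-04]), 'gripper_width': 0.06140831358119507, 'joint_pos': array([-7.27909099e-01,  4.94774794e-01,  1.23414030e+00,  2.26868690e-06,
        1.41289562e+00, -1.24776188e+00])}
[[-0.497  0.868 -0.   ]
 [ 0.868  0.497  0.   ]
 [ 0.    -0.    -1.   ]]
[319.8224053 186.1406035]
0.06159752281219234
```

View pics/w1.png

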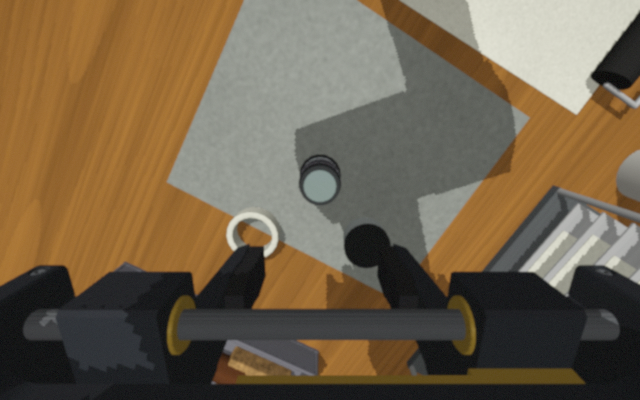

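```bash
python3 - <<'E'
from h import *
c=cam("wrist");im=c["img"].astype(int)
w=im[150:215,290:350]
g=w.min(2); cv2.imwrite("pics/w1c.png",cv2.resize(c["img"][140:220,280:360],None,fx=6,fy=6))
# lens: bright, greenish component within dark ring
m=(w.sum(2)>270).astype(np.uint8)
k,l,s,ce=cv2.connectedComponentsWithStats(m)
for i in range(1,k):
    if s[i,4]>50:
        u,v=s[i,0]+s[i,2]/2-.5+290,s[i,1]+s[i,3]/2-.5+150
        print(s[i],ce[i]+[290,150],ray(c,u,v,.062),ray(c,*(ce[i]+[290,150]),.062))
P=cloud(c)[150:215,290:350]
q=P[(P[...,2]>.054)&(P[...,2]<.075)];print(len(q),(q.min(0)+q.max(0))/2,q.mean(0),q.max(0)-q.min(0))
E
```

```text
[   0    0   60   65 2080] [318.92115385 184.61634615] [ 0.51940513 -0.30701207  0.062     ] [ 0.52029564 -0.30992118  0.062     ]
[ 13  20  34  33 871] [319.39150402 185.68197474] [ 0.52162626 -0.31098503  0.062     ] [ 0.52134387 -0.3107269   0.062     ]
1315 [ 0.52008878 -0.30988     0.0593641 ] [ 0.52021027 -0.30958335  0.06180436] [0.04558041 0.04583577 0.0107251 ]
```

View pics/w1c.png

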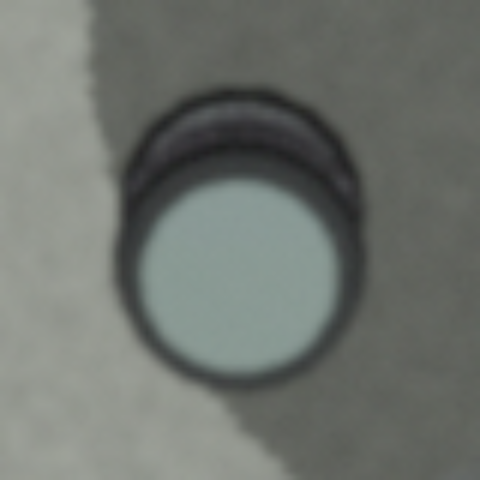

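Request:
{"op": "send_rows", "data": {"steps": [-1.4,-0.7,20,0,0,0,70,0,0,36,0,0,0,70,0,0,36,0,0,0,70,0,0,36,0,0,0,70,0,0,36,0,0,0,70,0,0,30,0,0,0,68,0,0,16,0,0,0,66,0,0,10,0,0,0,64,0,0,0,0,0,0,62,0,0,0,0,0,0,60]}}

```text
time: 3.83
tool_pos: [0.5219, -0.3107, 0.0194]
ee_rot: [0.498, 0.867, -0.0, 0.0]
force: [-0.5, 0.2, 0.7]
gripper_width: 0.0528
```

```bash
python3 - <<'E'
from h import *
for i in range(3):
    s=manip.state();print(s["time"],s["tool_pos"],s["gripper_width"],s["force"])
    c=cam("wrist")
cv2.imwrite("pics/w2.png",c["img"])
E
```

```text
3.8333 [ 0.52185231 -0.31066113  0.01940374] 0.05281275403532752 [-0.53781513  0.15633667  0.71983812]
3.8833 [ 0.52211357 -0.31091793  0.02006384] 0.052960892578300445 [ 0.55351836 -0.43976036 -0.16441842]
3.9333 [ 0.52218152 -0.31098513  0.02030666] 0.052869340412951264 [-1.08405485 -0.83119263  0.33020936]
```

View pics/w2.png

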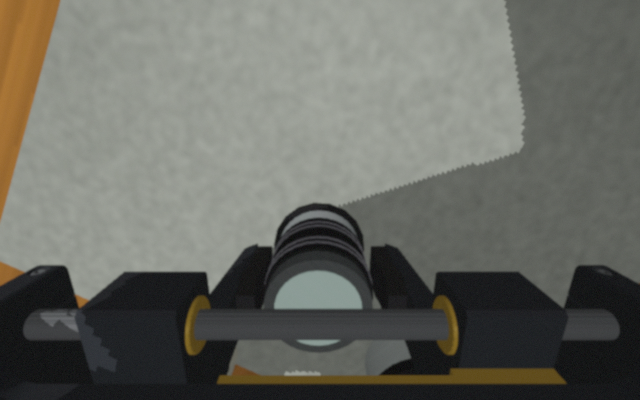

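Request:
{"op": "send_rows", "data": {"steps": [0,0,0,0,0,0,58,0,0,0,0,0,0,57,0,0,0,0,0,0,56.5,0,0,0,0,0,0,56,0,0,0,0,0,0,55.5,0,0,0,0,0,0,55,0,0,0,0,0,0,55]}}

```text
time: 4.57
tool_pos: [0.5215, -0.3104, 0.0187]
ee_rot: [0.499, 0.867, -0.0, -0.0]
force: [-0.1, 0.7, 0.1]
gripper_width: 0.0486
```

```bash
cat > st.py <<'E'
from h import *
W=[];F=[];T=[]
for i in range(4):
    s=manip.state();W.append(s["gripper_width"]);F.append(s["force"]);T.append(s["torque"]);manip.camera("top")
print(s["time"],s["tool_pos"],"w",np.round(np.array(W)*1e3,2),np.mean(W)*1e3,"F",np.mean(F,0).round(2),"T",np.mean(T,0).round(3))
R=Rn.from_quat(s["ee_rot"]).as_matrix();print("Ftool",(R.T@np.mean(F,0)).round(2))
E
python3 st.py
```

```text
4.7167 [ 0.52150036 -0.31040117  0.01870577] w [48.63 48.38 48.62 48.55] 48.54775727933228 F [-0.31 -0.38  0.6 ] T [-0.135  0.131  0.027]
Ftool [-0.18 -0.46 -0.6 ]
```

Request:
{"op": "send_rows", "data": {"steps": [0,0,0,0,0,0,54.5,0,0,0,0,0,0,54.5,0,0,0,0,0,0,54.5]}}

```text
time: 5.02
tool_pos: [0.5215, -0.3104, 0.0187]
ee_rot: [0.499, 0.867, 0.0, -0.0]
force: [-0.7, -0.3, 0.3]
gripper_width: 0.0483
```

```bash
python3 st.py
```

```text
5.1667 [ 0.52151212 -0.31037726  0.01872596] w [48.27 47.95 47.9  48.03] 48.03919493834011 F [-0.34  0.13  0.45] T [-0.123  0.153 -0.014]
Ftool [ 0.28 -0.23 -0.45]
```

Request:
{"op": "send_rows", "data": {"steps": [0,0,0,0,0,0,54.2,0,0,0,0,0,0,54.2,0,0,0,0,0,0,54.2]}}

```text
time: 5.47
tool_pos: [0.5215, -0.3104, 0.0187]
ee_rot: [0.499, 0.867, 0.0, -0.0]
force: [-0.4, -0.1, 0.6]
gripper_width: 0.0483
```

```bash
python3 st.py
```

```text
5.6167 [ 0.52151115 -0.31037555  0.01871322] w [48.26 47.73 47.47 47.98] 47.86201408095278 F [-0.76 -0.32  0.78] T [-0.114  0.146 -0.026]
Ftool [ 0.1  -0.82 -0.78]
```

Request:
{"op": "send_rows", "data": {"steps": [0,0,0,0,0,0,53.8,0,0,0,0,0,0,53.8,0,0,0,0,0,0,53.8]}}

```text
time: 5.92
tool_pos: [0.5215, -0.3104, 0.0187]
ee_rot: [0.499, 0.867, 0.0, -0.0]
force: [-1.4, -0.1, 1.0]
gripper_width: 0.0477
```

```bash
python3 st.py
```

```text
6.0667 [ 0.52151879 -0.31040246  0.01874084] w [47.72 47.65 47.63 47.52] 47.62715428009535 F [-0.57 -0.16  0.83] T [-0.12   0.152 -0.023]
Ftool [ 0.15 -0.58 -0.83]
```

Request:
{"op": "send_rows", "data": {"steps": [0,0,-3,0,0,0,53.8,0,0,-3,0,0,0,53.8,0,0,-3,0,0,0,53.8,0,0,0,0,0,0,53.8]}}

```text
time: 6.45
tool_pos: [0.5218, -0.3105, 0.0285]
ee_rot: [0.499, 0.867, -0.0, 0.001]
force: [0.7, -0.3, -1.7]
gripper_width: 0.0477
```

```bash
python3 st.py; python3 - <<'E'
from h import *
for n in("side",):
    c=cam(n);cv2.imwrite("pics/s3.png",cv2.resize(c["img"][80:180,290:430],None,fx=5,fy=5,interpolation=2))
E
```

```text
6.6 [ 0.52149499 -0.31037579  0.02772401] w [47.71 47.51 47.48 47.44] 47.53469121807461 F [ 0.45  0.   -1.25] T [-0.032  0.034  0.009]
Ftool [-0.22  0.39  1.25]
```

View pics/s3.png

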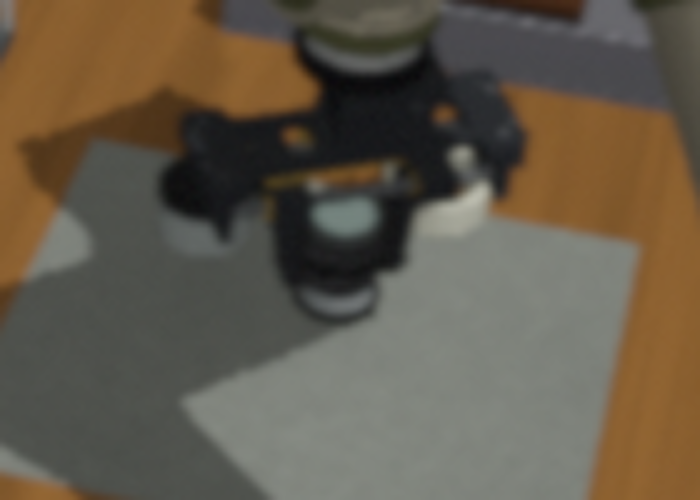

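Request:
{"op": "send_rows", "data": {"steps": [0,0,4,0,0,0,53.8,0,0,3,0,0,0,53.8,0,0,1.5,0,0,0,53.8,0,0,0.5,0,0,0,53.8,0,0,0.4,0,0,0,53.8,0,0,0.4,0,0,0,53.8,0,0,0,0,0,0,53.8]}}

```text
time: 7.28
tool_pos: [0.5214, -0.3103, 0.0187]
ee_rot: [0.499, 0.867, -0.0, -0.0]
force: [-3.7, 2.1, 8.6]
gripper_width: 0.0476
```

```bash
python3 st.py
```

```text
7.4333 [ 0.52144399 -0.31032799  0.01869887] w [47.59 47.99 47.53 47.72] 47.70699107316662 F [-3.98  2.75  8.63] T [ 0.375  0.662 -0.004]
Ftool [ 4.38 -2.07 -8.63]
```

Request:
{"op": "send_rows", "data": {"steps": [0,0,0.4,0,0,0,53.8,0,0,0,0,0,0,53.8]}}

```text
time: 7.65
tool_pos: [0.5214, -0.3104, 0.0187]
ee_rot: [0.499, 0.867, -0.0, -0.0]
force: [-5.0, 3.8, 12.1]
gripper_width: 0.0475
```

```bash
python3 st.py
```

```text
7.8 [ 0.5214558  -0.31032204  0.01866104] w [47.48 47.55 47.76 47.38] 47.5399090223307 F [-5.21  4.1  12.53] T [ 0.509  0.863 -0.02 ]
Ftool [  6.16  -2.45 -12.53]
```

Request:
{"op": "send_rows", "data": {"steps": [0,0,-0.6,0,0,0,53.8,0,0,-0.6,0,0,0,54,0,0,0,0,0,0,54,0,0,-3,0,0,0,54,0,0,-8,0,0,0,54,0,0,-15,0,0,0,54,0,0,-20,0,0,0,54,0,0,-20,0,0,0,54,0,0,-15,0,0,0,54,0,0,-5,0,0,0,54]}}

```text
time: 8.68
tool_pos: [0.5223, -0.3111, 0.1077]
ee_rot: [0.499, 0.867, -0.0, 0.002]
force: [0.3, -0.2, -0.4]
gripper_width: 0.0473
```

```bash
python3 st.py; python3 - <<'E'
from h import *
c=cam("side");cv2.imwrite("pics/s4.png",cv2.resize(c["img"][70:180,290:430],None,fx=5,fy=5,interpolation=2))
E
```

```text
8.8333 [ 0.52139053 -0.31031635  0.10444901] w [47.33 47.7  47.81 47.78] 47.65524508477698 F [ 0.16 -0.17 -0.83] T [-0.082  0.019 -0.034]
Ftool [-0.23  0.05  0.83]
```

View pics/s4.png

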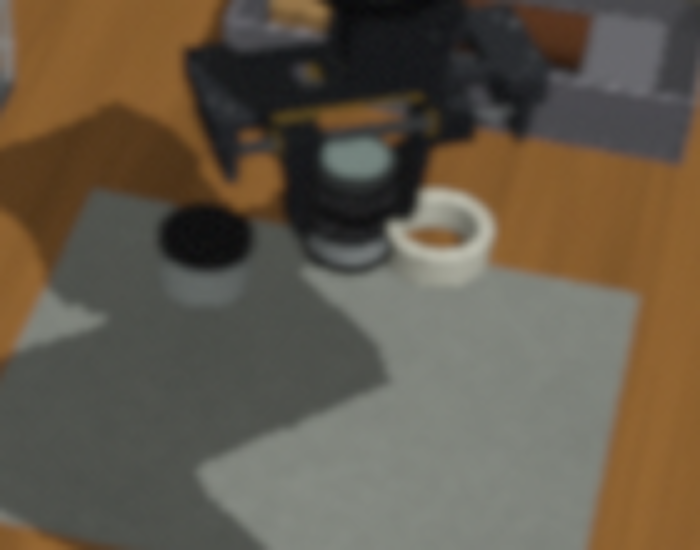

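Request:
{"op": "send_rows", "data": {"steps": [6,6,0,0,0,0,54,12,12,0,0,0,0,54,18,17,0,0,0,0,54,20,19,0,0,0,0,54,20,19,0,0,0,0,54,20,19,0,0,0,0,54,20,19,0,0,0,0,54,20,19,0,0,0,0,54,20,19,0,0,0,0,54,20,19,0,0,0,0,54]}}

```text
time: 9.77
tool_pos: [0.5782, -0.0718, 0.104]
ee_rot: [0.499, 0.867, -0.0, -0.001]
force: [-0.3, 0.6, -1.5]
gripper_width: 0.0481
```

Request:
{"op": "send_rows", "data": {"steps": [20,20,0,0,0,0,54,20,20,0,0,0,0,54,18,16,0,0,0,0,54,12,12,0,0,0,0,54,8,8,0,0,0,0,54,4,4,0,0,0,0,54,0,0,0,0,0,0,54]}}

```text
time: 10.35
tool_pos: [0.6063, 0.0381, 0.1043]
ee_rot: [0.499, 0.867, -0.0, -0.0]
force: [0.6, 0.5, -1.2]
gripper_width: 0.0477
```

```bash
python3 st.py; python3 - <<'E'
from h import *
s=manip.state();print(Rn.from_quat(s["ee_rot"]).as_matrix().round(4))
for n in("side","top","wrist"):
    c=cam(n);cv2.imwrite(f"pics/{n}5.png",c["img"]);print(n,proj(c,[.6063,.038,.007]),proj(c,s["tool_pos"]))
E
```

```text
10.5 [0.60632644 0.03635944 0.10458132] w [47.66 47.59 47.67 47.77] 47.67337633177811 F [ 0.15 -0.2  -0.8 ] T [-0.074  0.013 -0.002]
Ftool [-0.25  0.03  0.8 ]
[[-5.010e-01  8.654e-01 -2.000e-04]
 [ 8.654e-01  5.010e-01 -2.000e-04]
 [-0.000e+00 -3.000e-04 -1.000e+00]]
side [293.84772891 220.82064769] [292.44601566 195.77189868]
top [309.03117516 163.98818251] [307.30144628 158.06274925]
wrist [320.95292595 204.32386909] [319.53895141 260.74272601]
```

View pics/wrist5.png

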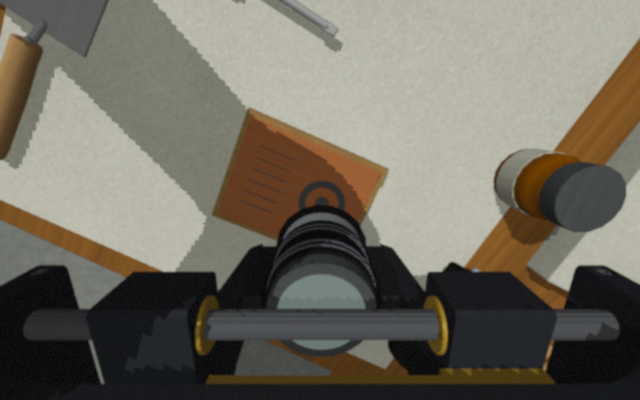

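View pics/side5.png

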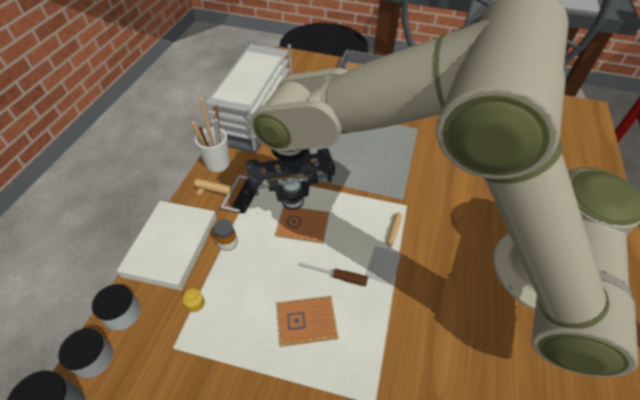

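View pics/top5.png

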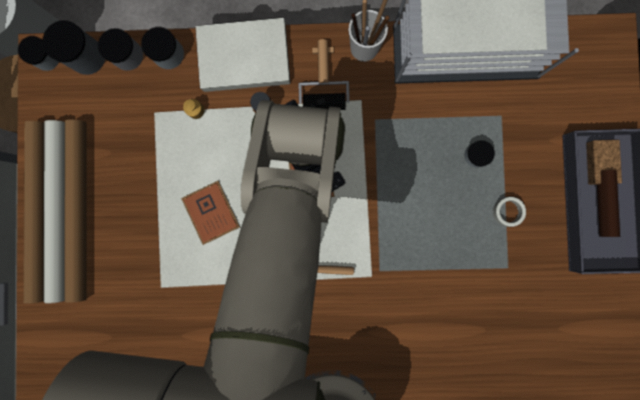

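```bash
python3 - <<'E'
from h import *
c=cam("wrist");cv2.imwrite("pics/w6.png",cv2.resize(c["img"][170:370,220:420],None,fx=3.9,fy=2.95,interpolation=2))
s=manip.state();T=s["tool_pos"];print(T)
print("motif",ray(c,322,199.5,.007))
cs=cam("side");cv2.imwrite("pics/s6.png",cv2.resize(cs["img"][150:250,240:340],None,fx=6,fy=6,interpolation=2))
R=Rn.from_quat(s["ee_rot"]).as_matrix()
im=c["img"].copy()
zt=.062-.0187+T[2]  # lens top height
for r,z in((.024,zt),(.027,zt-.062)):
  for a in np.linspace(0,2*np.pi,60):
    p=proj(c,[T[0]+r*np.cos(a),T[1]+r*np.sin(a),z]); cv2.circle(im,tuple(np.int32(p.round())),0,(0,255,0),-1)
cv2.imwrite("pics/w6o.png",cv2.resize(im[170:370,220:420],None,fx=3.9,fy=2.95,interpolation=0))
E
```

```text
[0.60642545 0.03669476 0.10476118]
motif [0.60494029 0.04229414 0.007     ]
```

View pics/w6.png

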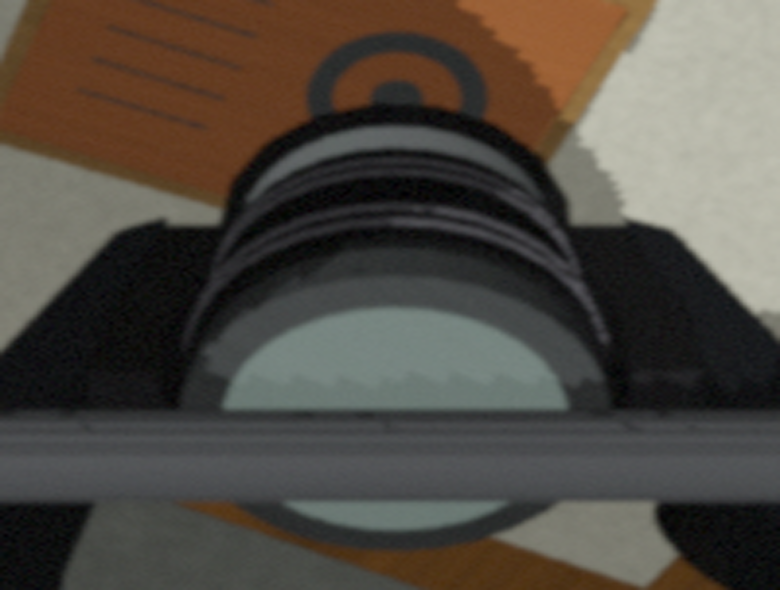

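View pics/w6o.png

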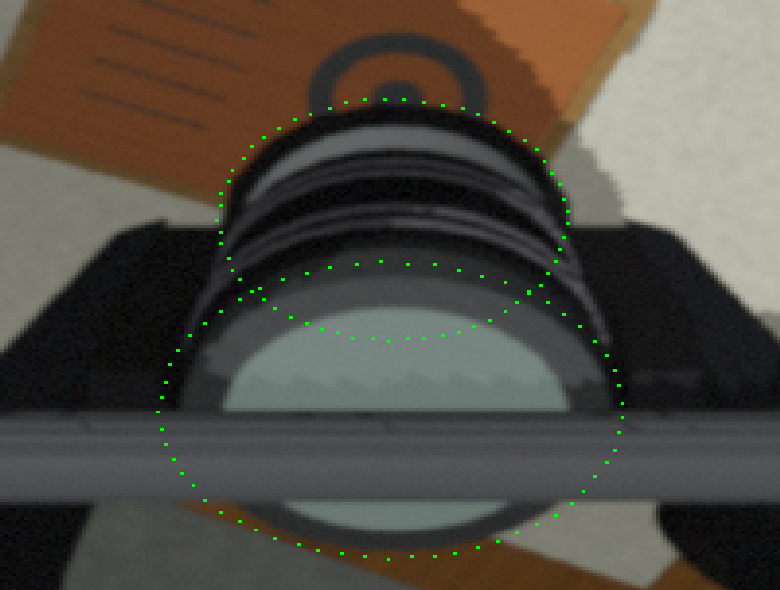

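View pics/s6.png

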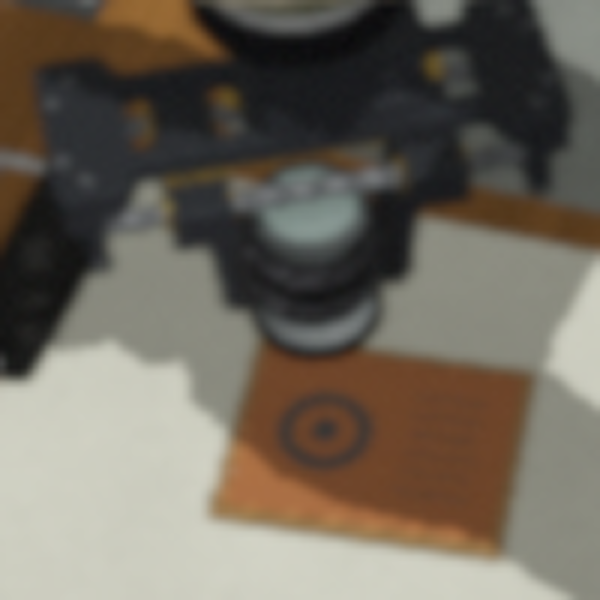

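```bash
python3 st.py; python3 - <<'E'
from h import *
c=cam("wrist");s=manip.state();print(s["tool_pos"]);
print("motif w",ray(c,321.4,202.2,.007))
c=cam("side");print("motif s",ray(c,293.9,221.2,.007), ray(c,(326.5)/6-.5+240,430.5/6-.5+150,.007))
E
```

```text
10.95 [0.60645625 0.03710237 0.10471679] w [47.66 47.71 47.67 47.56] 47.64957704578788 F [ 0.22  0.36 -1.39] T [-0.081 -0.009  0.019]
Ftool [0.2  0.37 1.39]
[0.60645409 0.03720213 0.10474316]
motif w [0.60575458 0.04056077 0.007     ]
motif s [0.60579012 0.03909713 0.007     ] [0.60569914 0.03923446 0.007     ]
```

Request:
{"op": "send_rows", "data": {"steps": [2.2,0.7,3,0,0,0,54,0,0,9,0,0,0,54,0,0,14,0,0,0,54,0,0,16,0,0,0,54,0,0,14,0,0,0,54,0,0,9,0,0,0,54,0,0,5,0,0,0,54,0,0,0,0,0,0,54,0,0,0,0,0,0,54,0,0,0,0,0,0,54]}}

```text
time: 11.93
tool_pos: [0.6064, 0.0395, 0.0355]
ee_rot: [0.499, 0.867, 0.0, 0.001]
force: [-0.5, 0.2, -0.7]
gripper_width: 0.0479
```

```bash
python3 st.py; python3 - <<'E'
from h import *
c=cam("side");cv2.imwrite("pics/s7.png",cv2.resize(c["img"][160:260,250:350],None,fx=6,fy=6,interpolation=2))
c=cam("wrist");cv2.imwrite("pics/w7.png",cv2.resize(c["img"][100:370,190:450],None,fx=2.2,fy=2.2,interpolation=2))
E
```

```text
12.0833 [0.60626597 0.03946108 0.03533528] w [47.86 47.91 47.77 47.95] 47.87193920844775 F [-0.17  0.12 -1.01] T [-0.058  0.023 -0.009]
Ftool [ 0.19 -0.09  1.01]
```

View pics/s7.png

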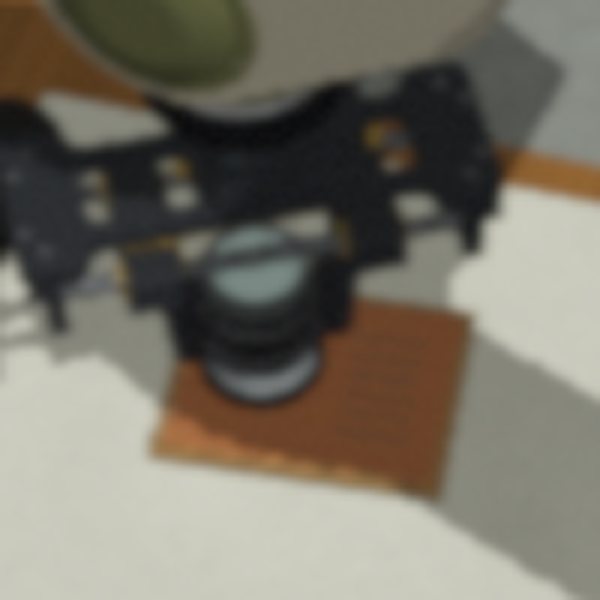

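View pics/w7.png

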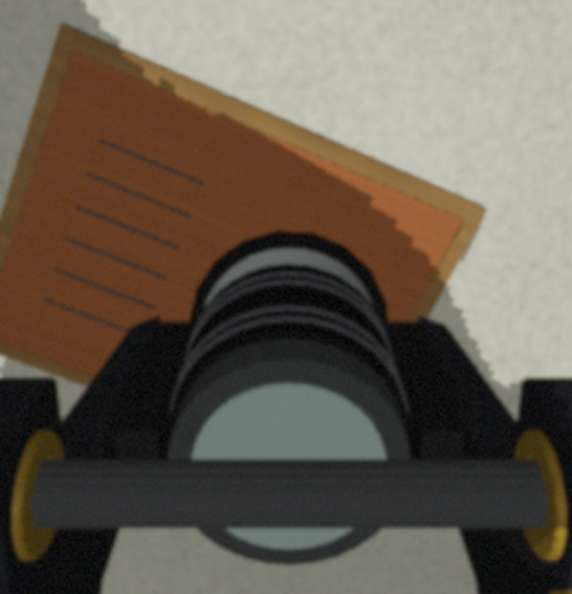

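Request:
{"op": "send_rows", "data": {"steps": [0,0,4,0,0,0,54,0,0,2,0,0,0,54,0,0,1,0,0,0,54,0,0,0.8,0,0,0,54,0,0,0.6,0,0,0,54,0,0,0,0,0,0,54,0,0,0,0,0,0,54]}}

```text
time: 12.82
tool_pos: [0.606, 0.0395, 0.0263]
ee_rot: [0.499, 0.867, -0.0, 0.0]
force: [0.4, 0.2, -0.6]
gripper_width: 0.0478
```

```bash
python3 st.py
```

```text
12.9667 [0.6060144  0.03949523 0.02640095] w [47.83 47.58 47.65 47.79] 47.71166575667232 F [ 0.12 -0.15 -0.49] T [-0.036  0.02  -0.003]
Ftool [-0.19  0.03  0.49]
```

Request:
{"op": "send_rows", "data": {"steps": [0,0,0.5,0,0,0,54,0,0,0.5,0,0,0,54,0,0,0,0,0,0,54,0,0,0,0,0,0,54]}}

```text
time: 13.35
tool_pos: [0.606, 0.0395, 0.0257]
ee_rot: [0.499, 0.867, 0.0, 0.0]
force: [-2.5, 0.9, 4.6]
gripper_width: 0.0479
```

```bash
python3 st.py
```

```text
13.5 [0.60606498 0.03947122 0.02569105] w [47.9  47.67 47.9  48.  ] 47.86369608811589 F [-2.05  0.22  5.28] T [-0.065  0.408  0.021]
Ftool [ 1.22 -1.67 -5.29]
```

Request:
{"op": "send_rows", "data": {"steps": [0,0,-0.4,0,0,0,54,0,0,0,0,0,0,54.3,0,0,0,0,0,0,54.6,0,0,0,0,0,0,55,0,0,0,0,0,0,56,0,0,0,0,0,0,59,0,0,0,0,0,0,64,0,0,0,0,0,0,70,0,0,0,0,0,0,72]}}

```text
time: 14.3
tool_pos: [0.606, 0.0395, 0.0257]
ee_rot: [0.499, 0.867, -0.0, 0.0]
force: [-0.3, 0.1, -0.6]
gripper_width: 0.063
```

```bash
python3 st.py
```

```text
14.45 [0.6059696  0.03949519 0.02571996] w [63.02 63.29 63.34 63.42] 63.26588039723558 F [-0.22 -0.15 -0.34] T [-0.043  0.022  0.003]
Ftool [-0.03 -0.26  0.34]
```

Request:
{"op": "send_rows", "data": {"steps": [0,0,-4,0,0,0,75,0,0,-12,0,0,0,75,0,0,-25,0,0,0,75,0,0,-35,0,0,0,75,0,0,-35,0,0,0,75,0,0,-35,0,0,0,75,0,0,-30,0,0,0,75,0,0,-15,0,0,0,75]}}

```text
time: 15.17
tool_pos: [0.6068, 0.0395, 0.2224]
ee_rot: [0.499, 0.867, 0.001, 0.003]
force: [0.1, -0.4, -0.7]
gripper_width: 0.0663
```

```bash
python3 st.py; python3 - <<'E'
from h import *
c=cam("side");cv2.imwrite("pics/s8.png",cv2.resize(c["img"][180:260,250:350],None,fx=6,fy=6,interpolation=2))
c=cam("wrist");cv2.imwrite("pics/w8.png",c["img"])
E
```

```text
15.3167 [0.60610144 0.03950068 0.21799273] w [66.31 65.86 66.08 66.02] 66.07028377838115 F [ 0.36 -0.17  0.27] T [-0.059 -0.014  0.003]
Ftool [-0.33  0.22 -0.27]
```

View pics/s8.png

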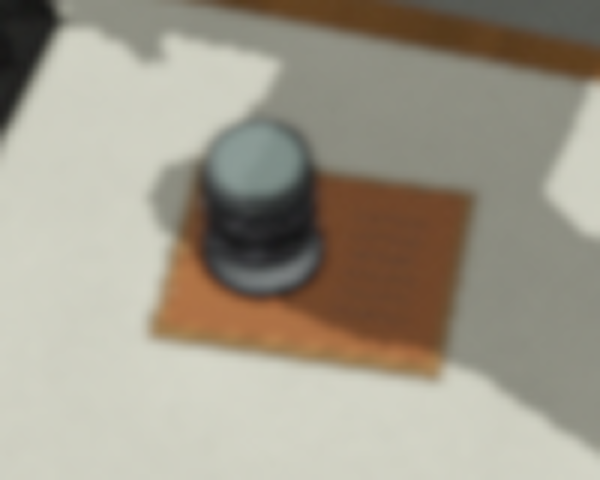

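View pics/w8.png

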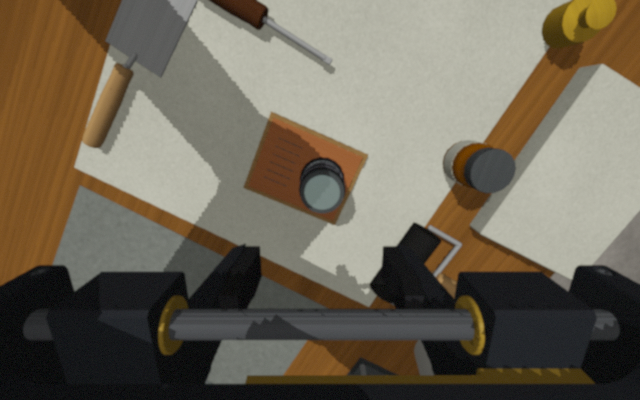

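```bash
python3 - <<'E'
from h import *
c=cam("wrist");im=c["img"].astype(int)
m=np.zeros((400,640),np.uint8); m[100:235,235:380]=(im[100:235,235:380,2]>im[100:235,235:380,0]*1.5)
k,l,s,ce=cv2.connectedComponentsWithStats(m); i=1+np.argmax(s[1:,4]);m=(l==i).astype(np.uint8)
q=max(cv2.findContours(m,0,1)[0],key=cv2.contourArea)
# back-project hull to world and fit rectangle
w=np.array([ray(c,*p,.006)[:2] for p in cv2.convexHull(q)[:,0]])
r=cv2.minAreaRect((w*1e4).astype(np.float32));cw=np.array(r[0])/1e4;b=cv2.boxPoints(r)/1e4;print("plate",cw,r[1])
e=[(b[1]-b[0]),(b[2]-b[1])];L=max(e,key=np.linalg.norm);L/=np.linalg.norm(L);L*=np.sign(L[0])
mo=cw+.022*L;print("dir",L,"motif",mo)
wn=(im[150:220,295:350]);mm=((wn.sum(2)>250)&(wn[...,0]>wn[...,2]-5)).astype(np.uint8)
k,l,s,ce=cv2.connectedComponentsWithStats(mm)
for i in range(1,k):
    if s[i,4]>200:
        print("lens",s[i],ray(c,s[i,0]+s[i,2]/2-.5+295,s[i,1]+s[i,3]/2-.5+150,.069),ray(c,*(ce[i]+[295,150]),.069))
c=cam("side");P=cloud(c);W=P[180:260,250:350];x=W[(W[...,2]>.06)&(W[...,2]<.075)]
print("side top pts",len(x),(x.min(0)+x.max(0))/2)
im=c["img"].astype(int)[180:260,250:350]
# outer plate and lens in side
m=(im[...,2]>im[...,0]*1.5).astype(np.uint8);m[:30]=0
k,l,s,ce=cv2.connectedComponentsWithStats((im.min(2)>95).astype(np.uint8)[15:42,30:55])
E
```

```text
plate [0.58425786 0.03702982] (1227.5421142578125, 963.0112915039062)
dir [0.993448   0.11428486] motif [0.60611372 0.03954408]
lens [   9   25   37   36 1018] [0.6071079  0.03938848 0.069     ] [0.60713421 0.0397238  0.069     ]
side top pts 254 [0.60779213 0.04019729 0.0669348 ]
```

```bash
python3 -c "
from bench import manip
print(manip.finish_job(), manip.state()['time'])"
```

```text
the job is handed in; nothing more can be done
the job is handed in; nothing more can be done
```

The loupe is standing upright on the round-motif plate, about 1 mm off the motif's centre. The gripper has let go and backed well clear, and I handed the job in at about 15.5 s. I planned no contact with the square plate or any other object, and no force reading suggested one.

- **Grip:** the fixed grip force (about 30 N) would have cracked the barrel. I held it by opening instead, at 53.8–54% of the stroke, about 0.5 mm less than the barrel's width. The gripper doesn't report grip force, so I couldn't confirm it stayed under 20 N.
- **Grip check:** before the carry I pressed the held loupe onto the mat. It didn't slip at about 12.5 N of push, plus about 6.6 N sideways. It also showed no slip in the carry, and its weight read about 0.8–1.4 N.
- **Set-down:** I lowered it in small steps to a settled reading of about 5 N on the plate, well under 25 N. I backed off 0.4 mm, then opened the fingers slowly.
- **Final position:** in the wrist view the loupe's axis is at (0.607, 0.0395) and the motif, worked out from the plate's outline, is at (0.606, 0.0395). The side view's depth reading put the loupe's top at (0.608, 0.040), which is 1–2 mm off.
- **Disagreement:** my earlier measurements of the motif differed by up to 2.6 mm in y between cameras (0.038 top, 0.039 side, 0.0406 wrist), so I aimed for their average.

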